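Hold the bulldog clip open over the job card

TASK

Squeeze open the wide bulldog clip parked on the rim of the parts tray, lift it off, and bring it over the middle of the top edge of the large job card standing in its wooden block. Finish holding it there, squeezed well open and lined up with the edge, with one jaw hanging down on either side of the card and neither clip nor gripper touching the card, so that I can slip a receipt in beside it: do not let go. Leave the narrow clip and everything else where it is.

Things in the scene. Friction and masses are not known exactly. Their poses are not given: they have to be found in the camera images.
- clip_mid (a point): hinge-pin middle of the wide bulldog clip: bare sheet steel, 70 g, parked upright on the tray's near rim, its 70 mm wide jaws down, biting the 3 mm wall, two 28 mm wide finger plates flaring up. The pin (coil radius 5 mm) is 19 mm above the rim, along the point's y; x runs from the robot-side half to the far half, z up. The axes turn with the far half: 0.38 rad about y when squeezed home
- plate_far (a point): middle of the outer top edge of the wide clip's far finger plate, parked 36 mm above the pin, 46 mm from plate_near. Squeeze the plates together along clip_mid's x (7 N starts it, 12 N reaches the stop); at the stop they are upright, parallel, 16 mm over the outsides, from 5 to 42 mm above the pin
- plate_near (a point): the same point of the robot-side finger plate. Keep fingertips 6 mm or more above the pin: the jaws below it swing outwards, up to 17 mm either side, as the plates close
- clip_jaw (a joint): angle between the wide clip's halves: 0 as parked on the rim, about -0.09 shut on nothing, growing as it is squeezed open against its spring, to the stop at 0.76 rad
- lip_far (a point): middle of the inner lower edge of the wide clip's far jaw lip: 33 mm below the pin as parked, 30 mm below it when squeezed home
- lip_near (a point): the same point of the robot-side jaw's lip; 3 mm from lip_far as parked, 27 mm when squeezed home
- clip: the far half of the wide clip, carrying the other half; origin and axes as clip_mid
- small_clip_mid (a point): hinge-pin middle of a narrow bulldog clip of the same steel (jaws 36 mm wide, finger plates 18 mm wide), parked on the same rim about 11 cm from the wide one; its plates rise 29 mm above the pin, its pin lies 14 mm above the rim. Not to be used.
- rim (a point): middle of the upper edge of the near wall of the parts tray, an open dark steel tray 150 x 240 mm and 60 mm tall, fixed to the bench; the wall is 3 mm thick and runs along this point's y axis; x points into the tray, z up
- card_top (a point): middle of the upper edge of the job card, a white stiff card 148 mm wide, 105 mm tall and 3 mm thick, standing upright and fixed in a wooden block 110 x 50 x 22 mm; the edge is 117 mm above the bench and runs along this point's y axis; x is square to the card's face, pointing away from the robot, z up
- card: the same job card; its origin is the middle of its lower edge, 12 mm above the bench, axes as card_top (a smaller card, 85 mm wide, in a small block at the back of the mat is not meant)
- loupe: black eye loupe, 34 mm across, 30 mm tall; bystander, origin at the centre of its underside
- movement_holder: brass movement holder, 40 mm disc with two raised jaws, 16 mm tall; bystander, origin at the centre of its underside
- oil_jar: small amber jar with black cap, 32 mm across, 42 mm tall; bystander, origin at the centre of its underside
- watch_head: steel watch without strap lying dial up, 41 mm across, 11 mm thick; bystander, origin at the centre of its underside
- blower: black rubber dust blower standing nozzle up, 52 mm across, 75 mm tall; bystander, origin at the centre of its underside
- pin_tin: flat round tin, 44 mm across, 22 mm tall, lying inside the parts tray; bystander, origin at the centre of its underside

How it is judged:
By the outcome, as a careful person would: the job done as asked, in the order asked, and still so for the second after the job is handed in, while the arm keeps its last pose, push and grip.
It also fails if it takes over 32 s, if anything falls off the work surface, if the arm or the gripper's body presses on something with over 40 N, if the wrist force passes 120 N, or if a joint passes its speed limit or range.

ROBOT

A 6-joint arm with a two-finger parallel gripper is mounted at the origin on the work surface. World frame = base frame: x ahead of the robot, y to its left, z up, the work surface at z = 0. Lengths are in m, angles in rad, forces in N, time in s.
With the tool pointing down it reaches from about 0.35 to 0.975 m from the base axis. Payload 4.9 kg.
Tool frame: the origin (TCP) lies at the very end of the fingers, on their centre line; the grasp point (between the pads) lies ctrl.grip_point_offset behind it (ctrl.grip_point_offset is the distance from the TCP to the grasp point, in m); z points along the fingers, y is the direction in which the jaws open and shut (so a half turn about z gives the same grasp; the last joint's range is limited). The gripper opens to 85 mm and grips with 20 to 120 N. Pads are 22 mm wide; open, the fingers measure 114 mm over their backs; the gripper's body (76 mm by 85 mm) begins 54 mm behind the grasp point. The pads swing forward as they close: fully open they stand 13 mm farther back than shut.
Start: joints at [1.077, 0.053, 1.613, -0, 1.476, -0.119], TCP at [0.229, 0.582, 0.205] pointing down, gripper open.
Joint ranges: [-3.01, 3.01], [-1.01, 2.22], [0.06, 2.58], [-1.02, 4.17], [0.09, 2.62], [-3.14, 3.14]. Speed limits (rad/s): [2.57, 2.57, 3.14, 3.14, 3.14, 3.14].

INTERFACE

Orientations are given as a rotation vector (axis times angle).
In Python, from station import ctrl gives the robot as it stands. The module is installed in compiled form; this text tells all that it offers.
- The arm moves only by the shell command python3 -m creep 'ROWS' [FORCE]. ROWS is JSON, a list of rows, each a list of 5 numbers: the closure in counts, from 0 (fully open) to 255 (shut), then the shift along the tool's x, y, z in mm, then the turn about the tool's z in rad. A call has 1 to 12 rows; each row is the pose to reach, as a shift and turn from the pose commanded when the call began, along the tool's axes at that moment; what a row does not reach only later rows make up. A row lasts 1/12 s, in which the tool goes at most 41.7 mm and 7.16 degrees, less where a joint would pass 70% of its speed; a pose out of reach is approached as far as the arm can. A call with a gripper value outside its range is refused whole. The fingers move at their own pace and stop on an object; FORCE is the grip in N (left out, the last holds). Time passes only in rows, so rows that repeat a pose let the fingers close. It gives the time, the measured TCP pose, the force and the opening at its end, in the units of the state.
- ctrl.get_obs(): the state, without advancing time (a new reading comes with each control period).
- ctrl.get_image(name): name is "scene" or "top"; returns the picture (420x560x3 uint8, red, green, blue); there is no depth.
- ctrl.calibration(name): a dict with "fx", "fy", "cx", "cy" (pixels), "k1" (the pictures are not rectified: a ray, as slopes to the right and down, at radius r is drawn at 1 + k1 r^2 times it, then the intrinsics apply), "R" (3x3) and "t" (3): a world point X has camera coordinates R X + t. Camera axes: x right, y down, z forward; pixel columns grow to the right and rows downward; lengths in m; the calibration is good to about 2 mm. A picture is of the moment at which its call begins. calibration takes no time and is no camera call.
- ctrl.finish_job(): hands the job in, once; it reports no verdict.
Trained networks look in the newest picture that a camera, given by its name, has taken for a name from the list of things; names that differ only in an ending like _2 or _b are one class to them, and where a whole thing is asked for, a point or a joint stands for the part that bears it (a point fixed in the world has none). Each returns a list of dicts, best first, with "conf" (0 to 1); they miss things now and then, are a little off and sometimes report something else, mostly with a low value. They report only what shows in the picture. A call takes as long as a camera call.
- ctrl.boxes_of(camera, label): "rect" ([left, top, width, height] in pixels, round what is visible of it).
- ctrl.outline_of(camera, label): "mask" (420x560 bool, what is visible of it) and "rect" ([left, top, width, height] in pixels, round what is visible of it).
The state is a dict: "t": time; "q": joint angles; "dq": joint speeds; "effort": joint torques, N m; "tool_pos": TCP position; "tool_rot": TCP orientation; "contact_force": force on the tool from outside, world axes, zero at the start; "wrist_torque": the same for the moment, N m; "opening": finger opening in m.
Only numpy, scipy, OpenCV 4.12 (cv2) and the standard library are available. Lean on these libraries where they do the work, as an engineer would, in place of code of your own. Each camera call takes 0.05 s, during which the arm holds its last target. There are 200 camera calls.

## Working session

There is one attempt and no reset: what is moved stays moved. The work goes in short steps, Python scripts to look and compute and a shell command to move; the robot and the scene stay as the last step left them, time stands still between calls to the robot, and variables do not carry over. Pictures are saved under pics/ and viewed, about 8 in all and at most 12, crops included, and the job is handed in when it is done.

```bash
mkdir -p pics
cat > h.py <<'E'
import numpy as np, cv2
from station import ctrl
from scipy.optimize import least_squares
from scipy.spatial.transform import Rotation as Ro
def save(n,f,crop=None,s=1):
    im=ctrl.get_image(n)[:,:,::-1]
    if crop: x,y,w,h=crop; im=im[y:y+h,x:x+w]
    cv2.imwrite('pics/'+f,cv2.resize(im,None,fx=s,fy=s,interpolation=cv2.INTER_CUBIC))
def proj(n,X,c=None):
    c=c or ctrl.calibration(n); p=np.array(c['R'])@np.array(X)+np.array(c['t']); u=p[:2]/p[2]; u=u*(1+c['k1']*(u@u))
    return np.array([c['fx']*u[0]+c['cx'],c['fy']*u[1]+c['cy']])
def ray(n,px,c=None):
    c=c or ctrl.calibration(n); d=(np.array(px,float)-[c['cx'],c['cy']])/[c['fx'],c['fy']]; u=d.copy()
    for _ in range(20): u=d/(1+c['k1']*(u@u))
    R=np.array(c['R']); v=R.T@np.array([u[0],u[1],1]); o=-R.T@np.array(c['t']); return o,v/np.linalg.norm(v)
def onz(n,px,z,c=None):
    o,v=ray(n,px,c); return o+v*(z-o[2])/v[2]
def tri(obs): # [(name,px)] 
    A=np.zeros((3,3));b=np.zeros(3);rs=[ray(*o) for o in obs]
    for o,v in rs: P=np.eye(3)-np.outer(v,v);A+=P;b+=P@o
    X=np.linalg.solve(A,b); return X,[np.linalg.norm((np.eye(3)-np.outer(v,v))@(X-o)) for o,v in rs]
E
python3 - <<'E'
from h import *
np.set_printoptions(precision=4,suppress=True)
for n in('scene','top'):
    save(n,n+'0.png',s=1.42); c=ctrl.calibration(n); R=np.array(c['R']); print(n,c['fx'],c['k1'],'cam at',-R.T@c['t'],'fwd',R[2],'right',R[0])
    for l in('clip','small_clip_mid','card','plate_far','plate_near','clip_mid','card_top','rim','lip_far','blower'):
        print(l,[(np.round(d['rect']).tolist(),round(d['conf'],2)) for d in ctrl.boxes_of(n,l)[:3]])
o=ctrl.get_obs();print({k:np.round(v,4) for k,v in o.items()},ctrl.grip_point_offset)
E
```

```text
scene 460.64027141982183 0.016859036429618727 cam at [ 0.9142 -0.4518  0.8479] fwd [-0.4539  0.4549 -0.7662] right [ 0.7216  0.6921 -0.0166]
clip []
small_clip_mid [([218.0, 279.0, 19.0, 24.0], 0.72)]
card [([161.0, 307.0, 39.0, 39.0], 0.36)]
plate_far [([162.0, 309.0, 41.0, 39.0], 0.76)]
plate_near [([159.0, 310.0, 35.0, 35.0], 0.63)]
clip_mid [([163.0, 310.0, 39.0, 40.0], 0.72), ([382.0, 168.0, 28.0, 55.0], 0.52), ([349.0, 265.0, 18.0, 26.0], 0.52)]
card_top [([379.0, 168.0, 29.0, 64.0], 0.64)]
rim [([154.0, 278.0, 157.0, 142.0], 0.63)]
lip_far []
blower [([158.0, 252.0, 21.0, 25.0], 0.86)]
top 486.165385207737 0.005394723264522331 cam at [ 0.429  -0.0369  1.3104] fwd [ 0.0496  0.0087 -0.9987] right [ 0.0179 -0.9998 -0.0078]
clip [([378.0, 181.0, 30.0, 20.0], 0.84)]
small_clip_mid [([345.0, 177.0, 14.0, 20.0], 0.54), ([318.0, 130.0, 99.0, 69.0], 0.19)]
card [([156.0, 142.0, 59.0, 17.0], 0.56), ([318.0, 130.0, 101.0, 69.0], 0.49)]
plate_far [([378.0, 185.0, 30.0, 20.0], 0.8)]
plate_near [([381.0, 196.0, 24.0, 3.0], 0.64), ([348.0, 246.0, 18.0, 15.0], 0.6)]
clip_mid [([381.0, 186.0, 22.0, 18.0], 0.83), ([350.0, 146.0, 13.0, 14.0], 0.38)]
card_top [([155.0, 144.0, 58.0, 17.0], 0.64), ([345.0, 246.0, 22.0, 20.0], 0.22), ([387.0, 196.0, 14.0, 3.0], 0.17)]
rim [([318.0, 128.0, 100.0, 71.0], 0.62), ([375.0, 184.0, 31.0, 21.0], 0.4)]
lip_far [([376.0, 184.0, 29.0, 21.0], 0.64)]
blower [([346.0, 248.0, 19.0, 17.0], 0.83)]
{'t': np.float64(1.1), 'q': array([ 1.077 ,  0.0527,  1.6129, -0.    ,  1.476 , -0.119 ]), 'dq': array([-0.0004,  0.0011,  0.0012,  0.0012,  0.001 , -0.0008]), 'effort': array([ -0.0002, -39.3716, -37.0456,  -0.0002,   0.0008,  -0.    ]), 'tool_pos': array([0.2288, 0.5816, 0.2051]), 'tool_rot': array([0.5853, 3.0866, 0.    ]), 'contact_force': array([-0.0265,  0.1117, -0.4798]), 'wrist_torque': array([-0.0138,  0.0159,  0.0248]), 'opening': np.float64(0.0853)} 0.0187
```

View pics/scene0.png

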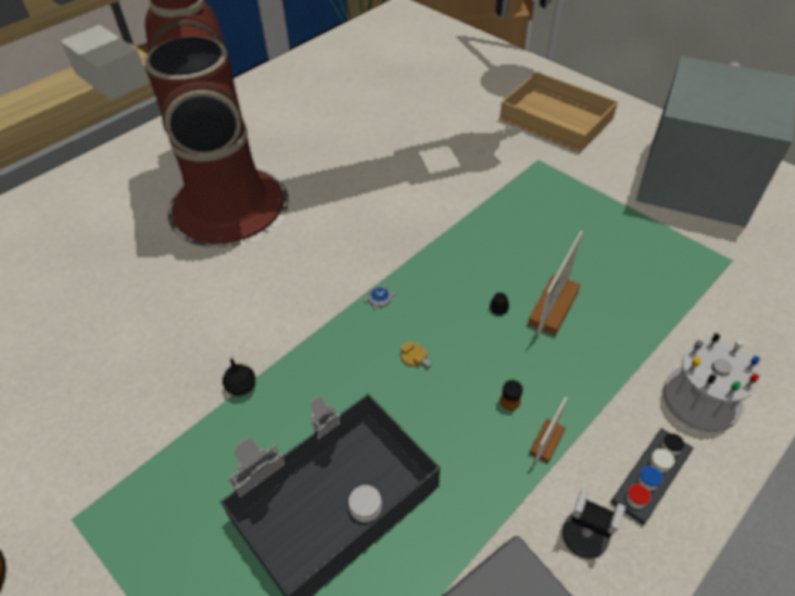

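View pics/top0.png

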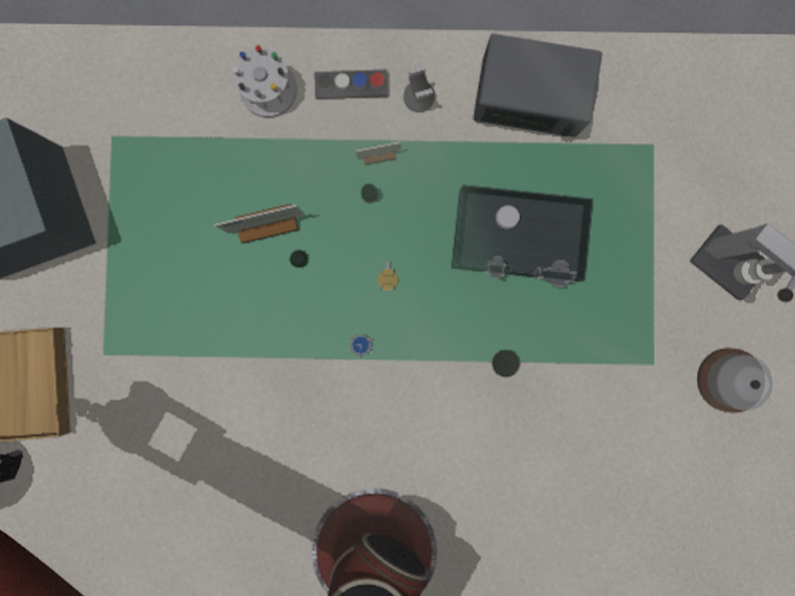

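```bash
cat >> h.py <<'E'
def montage(f,items,W=400,H=300):
    ims={n:np.mean([ctrl.get_image(n).astype(float) for _ in range(1)],0).astype(np.uint8)[:,:,::-1] for n in {i[0] for i in items}}
    out=[]
    for n,x,y,s in items:
        w,h=W//s,H//s; im=cv2.resize(ims[n][y:y+h,x:x+w],(W,H),interpolation=cv2.INTER_CUBIC)
        im=np.clip(im*1.3,0,255).astype(np.uint8)
        for k in range(w):
            if (x+k)%10==0: cv2.line(im,(int((k+.5)*s),0),(int((k+.5)*s),6),(0,255,255),1); cv2.putText(im,str(x+k),(int(k*s),17),0,.35,(0,255,255),1)
        for k in range(h):
            if (y+k)%10==0: cv2.line(im,(0,int((k+.5)*s)),(6,int((k+.5)*s)),(0,255,255),1); cv2.putText(im,str(y+k),(8,int(k*s+6)),0,.35,(0,255,255),1)
        out.append(im)
    rows=[np.hstack(out[i:i+2]) for i in range(0,len(out),2)]
    cv2.imwrite('pics/'+f,np.vstack(rows))
E
python3 - <<'E'
from h import *
montage('m1.png',[('top',370,172,8),('scene',152,300,8),('top',145,130,5),('scene',360,158,4)])
E
```

```text
(no output)
```

View pics/m1.png

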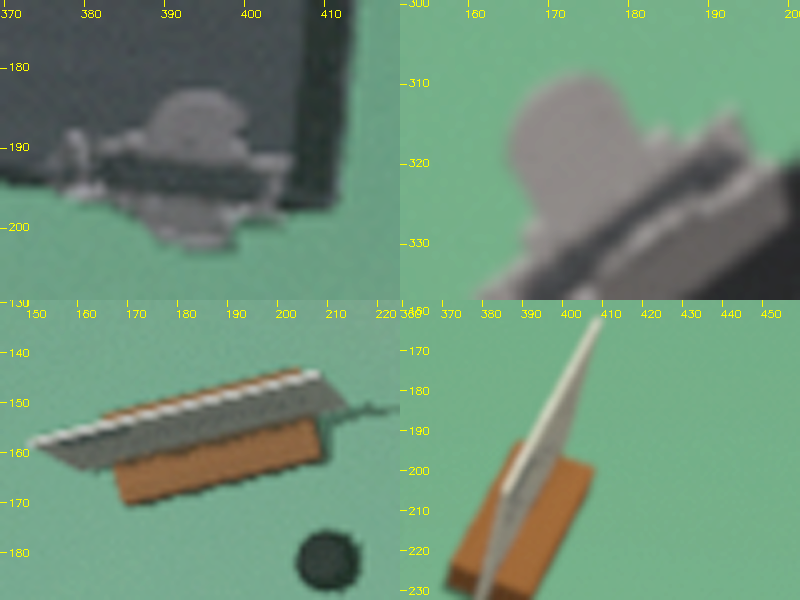

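Run:
```python
from h import *
np.set_printoptions(precision=4,suppress=True)
a=tri([('top',(207,144.8)),('scene',(386,206))]);b=tri([('top',(149,158.6)),('scene',(408.3,162))])
print('card ends -y,+y',a,b,np.linalg.norm(a[0]-b[0]))
A=onz('top',(207,144.8),.117);B=onz('top',(149,158.6),.117);d=B-A;print('top only',A,B,np.linalg.norm(d),'yaw',np.arctan2(-d[0],d[1]),(A+B)/2)
A=onz('scene',(386,206),.117);B=onz('scene',(408.3,162),.117);d=B-A;print('scene only',A,B,np.linalg.norm(d),'yaw',np.arctan2(-d[0],d[1]),(A+B)/2)
R=onz('top',(411,197.5),.06);L=onz('top',(318.5,188.5),.06);d=L-R;print('rim',R,L,np.linalg.norm(d),'yaw',np.arctan2(-d[0],d[1]))
f=onz('top',(394,183),.115);n=onz('top',(392,202.5),.115);print('plates',f,n,np.linalg.norm(f-n),(f+n)/2)
y=np.arctan2(-d[0],d[1]);m=(f+n)/2;ex=np.array([np.cos(y),np.sin(y),0]);ey=np.array([-np.sin(y),np.cos(y),0])
l=onz('top',(376.5,192),.079);r=onz('top',(405,194),.079);print('ends at pin height',l,r,np.linalg.norm(l-r),(l+r)/2)
m[2]=.079
for nm,dx,dy,dz in(('far',.023,0,.036),('near',-.023,0,.036),('pin+y',0,.035,0),('pin-y',0,-.035,0),('pin',0,0,0)):
    X=m+dx*ex+dy*ey+[0,0,dz];print(nm,X,proj('top',X),proj('scene',X))
for c in((411,197.5),(318.5,188.5)): print(proj('scene',onz('top',c,.06)))
```

```text
card ends -y,+y (array([0.6257, 0.1483, 0.1095]), [np.float64(0.00016107156419487448), np.float64(0.0001610715641948515)]) (array([0.5872, 0.2901, 0.1122]), [np.float64(0.0013614529620475033), np.float64(0.0013614529620475443)]) 0.14698137112267615
top only [0.6244 0.1471 0.117 ] [0.5876 0.2897 0.117 ] 0.14732401106774917 yaw 0.25226646443525524 [0.606  0.2184 0.117 ]
scene only [0.6288 0.1423 0.117 ] [0.5885 0.2841 0.117 ] 0.14737635518341152 yaw 0.27717609207533617 [0.6086 0.2132 0.117 ]
rim [ 0.5061 -0.3723  0.06  ] [ 0.5251 -0.1346  0.06  ] 0.23852926698293414 yaw -0.08006154776127739
plates [ 0.5377 -0.3157  0.115 ] [ 0.4896 -0.3111  0.115 ] 0.048351635496677724 [ 0.5136 -0.3134  0.115 ]
ends at pin height [ 0.5173 -0.28    0.079 ] [ 0.5135 -0.352   0.079 ] 0.07213157461141133 [ 0.5154 -0.316   0.079 ]
far [ 0.5366 -0.3152  0.115 ] [393.8066 183.4581] [185.3333 326.3386]
near [ 0.4907 -0.3116  0.115 ] [392.1938 202.0402] [170.7474 308.4975]
pin+y [ 0.5164 -0.2785  0.079 ] [375.9032 192.3464] [197.675  314.7669]
pin-y [ 0.5108 -0.3483  0.079 ] [403.5068 195.0301] [165.1096 338.9164]
pin [ 0.5136 -0.3134  0.079 ] [389.6986 193.6877] [181.6883 326.6208]
[154.8146 351.0642]
[257.6087 274.3633]
```

```bash
cat >> h.py <<'E'
def togo(X,head):
    """rows numbers to reach TCP X with tool y heading (rad from world x), tool down"""
    o=ctrl.get_obs(); M=Ro.from_rotvec(o['tool_rot']).as_matrix(); s=M.T@(np.array(X)-o['tool_pos'])*1000
    h=np.arctan2(M[1,1],M[0,1]); t=-(head-h); t=(t+np.pi/2)%np.pi-np.pi/2
    print('shift mm',np.round(s,1),'turn',round(t,3),'tool z',np.round(M[:,2],3),'head',round(h,3),'t',round(o['t'],2))
E
python3 -c "
from h import *
togo([.514,-.314,.2],-.08)"
```

```text
shift mm [-593.3 -729.     5.1] turn 1.276 tool z [ 0. -0. -1.] head 1.196 t 1.2
```

```bash
python3 -m creep '[[0,-593.3,-729,5,1.276],[0,-593.3,-729,5,1.276],[0,-593.3,-729,5,1.276],[0,-593.3,-729,5,1.276],[0,-593.3,-729,5,1.276],[0,-593.3,-729,5,1.276],[0,-593.3,-729,5,1.276],[0,-593.3,-729,5,1.276],[0,-593.3,-729,5,1.276],[0,-593.3,-729,5,1.276],[0,-593.3,-729,5,1.276],[0,-593.3,-729,5,1.276]]' 40
python3 -c "
from h import *
togo([.514,-.314,.2],-.08)"
```

```text
t: 2.2
tool_pos: [0.3807, 0.1033, 0.2029]
tool_rot: [2.308, 2.129, 0.002]
contact_force: [1.5, -0.5, 0.2]
opening: 0.0852
shift mm [-405.2  166.5    3. ] turn -0.001 tool z [ 0.002  0.    -1.   ] head -0.081 t 2.2
```

```bash
python3 -m creep '[[0,-405,166,3,0],[0,-405,166,3,0],[0,-405,166,3,0],[0,-405,166,3,0],[0,-405,166,3,0],[0,-405,166,3,0],[0,-405,166,3,0],[0,-405,166,3,0],[0,-405,166,3,0],[0,-405,166,3,0],[0,-405,166,3,0],[0,-405,166,3,0]]' 40
python3 - <<'E'
from h import *
togo([.514,-.314,.15],-.08)
montage('m2.png',[('top',350,150,5),('scene',140,270,5)])
E
```

```text
t: 3.2
tool_pos: [0.5139, -0.3158, 0.199]
tool_rot: [2.312, 2.126, -0.001]
contact_force: [-1.4, 1.4, -0.4]
opening: 0.0855
shift mm [ 1.9 -0.1 49. ] turn -0.004 tool z [-0.    -0.001 -1.   ] head -0.084 t 3.2
```

View pics/m2.png

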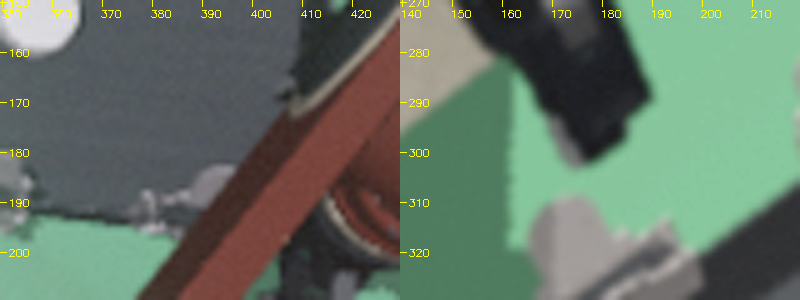

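Run:
```python
from h import *
np.set_printoptions(precision=1,suppress=True)
o=ctrl.get_obs();M=Ro.from_rotvec(o['tool_rot']).as_matrix();p=o['tool_pos']
for y in(-.057,-.0425,.0425,.057):
  for x in(-.011,.011): print(y,x,proj('scene',p+M@[x,y,-.013]),proj('top',p+M@[x,y,-.013]))
im=ctrl.get_image('scene')[:,:,::-1];x,y,w,h=110,190,150,112
montage('m3.png',[('scene',120,230,5)],W=600,H=600)
```

```text
-0.057 -0.011 [142.4 269.5] [405.1 215.5]
-0.057 0.011 [154.  261.9] [395.4 214.6]
-0.0425 -0.011 [147.  275.1] [405.7 209.1]
-0.0425 0.011 [158.7 267.4] [395.9 208.2]
0.0425 -0.011 [175.9 310.2] [408.9 171.8]
0.0425 0.011 [187.9 301.6] [399.2 170.8]
0.057 -0.011 [181.2 316.7] [409.4 165.4]
0.057 0.011 [193.2 307.9] [399.7 164.5]
```

View pics/m3.png

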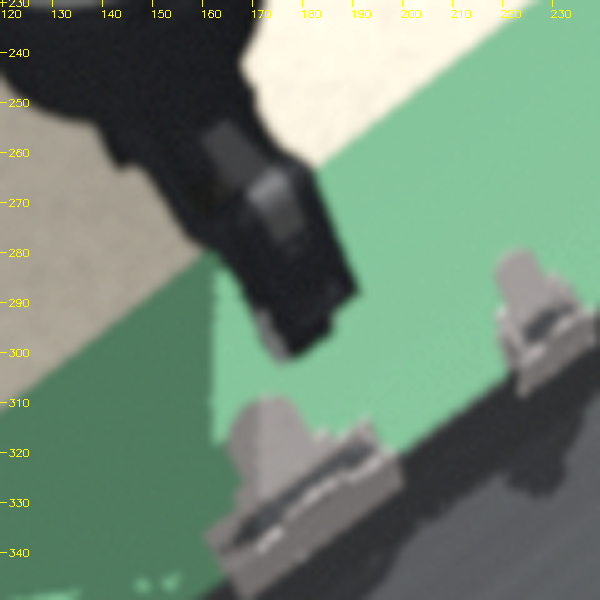

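```bash
python3 -m creep '[[0,1,0,30,0],[0,1,0,60,0],[0,1,0,85,0],[0,1,0,100,0],[0,1,0,107,0],[0,1,0,107,0]]' 40
python3 - <<'E'
from h import *
togo([.514,-.315,.092],-.08)
montage('m4.png',[('top',350,150,5),('scene',140,270,5)])
E
```

```text
t: 3.9
tool_pos: [0.5126, -0.3087, 0.0906]
tool_rot: [-2.304, -2.13, 0.001]
contact_force: [-0.5, -0.2, -1.5]
opening: 0.0859
shift mm [-6.2  1.9 -1.4] turn 0.001 tool z [-0.003  0.002 -1.   ] head -0.079 t 3.9
```

View pics/m4.png

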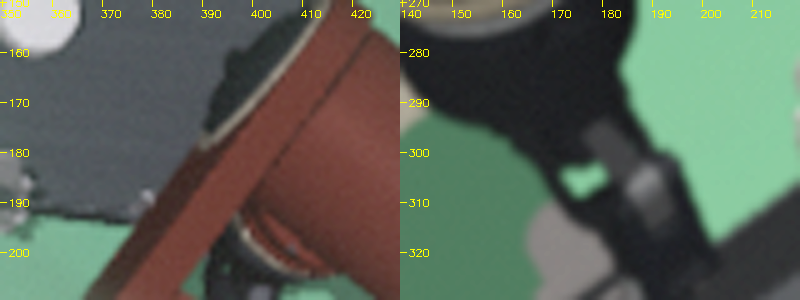

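```bash
python3 -m creep '[[0,0,0,0,0],[0,0,0,0,0]]' 40; python3 -m creep '[[0,0,0,0,0]]' 40
```

```text
t: 4.17
tool_pos: [0.5148, -0.3114, 0.0946]
tool_rot: [2.306, 2.129, 0.001]
contact_force: [-0.1, -1.1, 0.2]
opening: 0.0852
t: 4.25
tool_pos: [0.5145, -0.3113, 0.094]
tool_rot: [2.307, 2.129, 0.001]
contact_force: [0.4, 0.7, -0.4]
opening: 0.0852
```

```bash
python3 -m creep '[[0,-4,0,2,0],[0,-4,0,2,0],[100,-4,0,2,0],[100,-4,0,2,0],[130,-4,0,2,0],[130,-4,0,2,0],[130,-4,0,2,0]]' 40;  python3 -m creep '[[255,0,0,0,0],[255,0,0,0,0],[255,0,0,0,0],[255,0,0,0,0],[255,0,0,0,0],[255,0,0,0,0],[255,0,0,0,0],[255,0,0,0,0]]' 40
python3 - <<'E'
from h import *
montage('m5.png',[('scene',140,270,5)],W=500,H=500)
E
```

```text
t: 4.83
tool_pos: [0.5134, -0.3147, 0.0904]
tool_rot: [-2.308, -2.131, -0.0]
contact_force: [0.4, -0.4, -0.2]
opening: 0.0417
t: 5.5
tool_pos: [0.5134, -0.3148, 0.0904]
tool_rot: [-2.309, -2.131, -0.0]
contact_force: [0.2, -0.7, -0.9]
opening: -0.0002
```

View pics/m5.png

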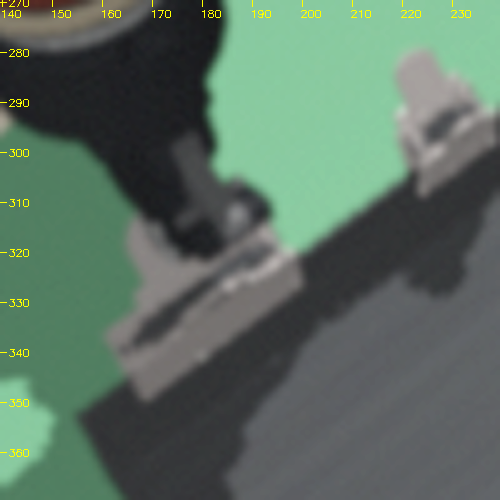

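Run:
```python
from h import *
np.set_printoptions(precision=1,suppress=True)
p=np.array([.5134,-.3148,.0904])
for k in (0,.0187,.04,.073,.1): print(k,proj('scene',p+[0,0,k]),proj('scene',p+[0.011,-.011,k]),proj('scene',p+[0.011,.011,k]))
p=np.array([.514,-.314,.199])
for dx in(-.05,.05):
  for k in (0,.013,.0317,.073,.1): print(dx,k,proj('scene',p+[dx,0,k]))
np.set_printoptions(precision=4)
for n in('scene','top'):
  for l in('clip','plate_far','plate_near','lip_far','clip_mid'): print(n,l,[(np.round(d['rect']).tolist(),round(d['conf'],2)) for d in ctrl.boxes_of(n,l)[:2]])
im=ctrl.get_image('scene');i0=cv2.imread('pics/scene0.png');print(i0.shape)
ctrl_t=ctrl.get_obs();print(ctrl_t['t'],ctrl_t['opening'])
# contrast-stretched side-by-side: before (scene0 downscaled) vs now
i0=cv2.resize(i0,(560,420));c=lambda a:cv2.resize(np.clip((a[295:365,140:220].astype(float)/160)**.5*255,0,255).astype(np.uint8),(400,350),interpolation=cv2.INTER_CUBIC)
cv2.imwrite('pics/m6.png',np.hstack([c(i0),c(im[:,:,::-1])]))
```

```text
0 [179.8 324.2] [178.7 332.3] [188.5 323.9]
0.0187 [177.9 319.3] [176.7 327.5] [186.7 319.1]
0.04 [175.5 313.6] [174.3 321.9] [184.6 313.3]
0.073 [171.7 304.2] [170.4 312.6] [181.1 303.9]
0.1 [168.4 296. ] [167.1 304.6] [178.  295.7]
-0.05 0 [149.5 275. ]
-0.05 0.013 [147.6 270.8]
-0.05 0.0317 [144.9 264.4]
-0.05 0.073 [138.3 249.5]
-0.05 0.1 [133.7 238.9]
0.05 0 [187.5 312.6]
0.05 0.013 [186.1 308.5]
0.05 0.0317 [183.9 302.5]
0.05 0.073 [178.8 288.4]
0.05 0.1 [175.1 278.4]
scene clip [([162.0, 315.0, 40.0, 34.0], 0.95)]
scene plate_far [([160.0, 314.0, 44.0, 36.0], 0.9), ([219.0, 281.0, 19.0, 28.0], 0.55)]
scene plate_near [([162.0, 312.0, 31.0, 27.0], 0.69)]
scene lip_far [([219.0, 282.0, 19.0, 23.0], 0.73), ([161.0, 315.0, 41.0, 32.0], 0.62)]
scene clip_mid [([163.0, 314.0, 34.0, 34.0], 0.74)]
top clip [([154.0, 141.0, 61.0, 19.0], 0.38)]
top plate_far []
top plate_near []
top lip_far []
top clip_mid []
(596, 795, 3)
6.1 0.0003979400932051953
```

View pics/m6.png

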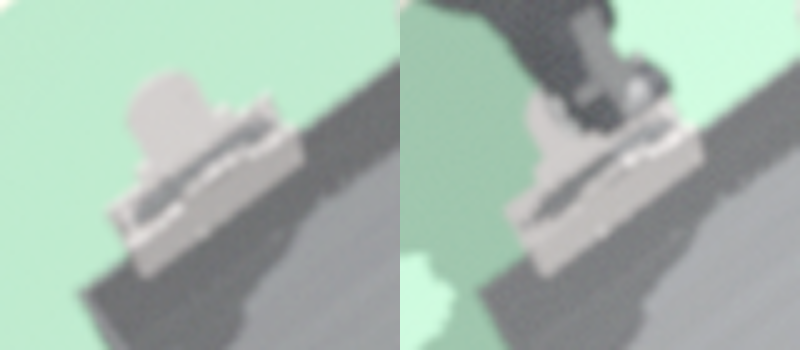

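```bash
python3 -m creep '[[255,0,0,-30,0],[60,0,0,-40,0],[0,0,0,-40,0],[0,0,0,-40,0],[0,0,0,-40,0],[0,0,0,-40,0],[0,0,0,-15,0],[0,0,0,5,0],[0,0,0,18,0],[0,0,0,18,0],[0,0,0,18,0]]' 40
python3 - <<'E'
from h import *
im=ctrl.get_image('scene')
c=lambda a:cv2.resize(np.clip((a[270:370,130:240].astype(float)/160)**.5*255,0,255).astype(np.uint8),(660,600),interpolation=cv2.INTER_CUBIC)
cv2.imwrite('pics/m7.png',c(im[:,:,::-1]))
o=ctrl.get_obs();print(o['tool_pos'],o['opening'],o['contact_force']);M=Ro.from_rotvec(o['tool_rot']).as_matrix();p=o['tool_pos']
for y in(-.0425,.0425,.057):
  for x in(-.011,.011): print(y,x,(proj('scene',p+M@[x,y,-.013])-[130,270])*6)
E
```

```text
t: 7.02
tool_pos: [0.5126, -0.3141, 0.071]
tool_rot: [-2.306, -2.129, 0.001]
contact_force: [-0.1, 0.1, -0.0]
opening: 0.0852
[ 0.51344766 -0.31483272  0.07251917] 0.08545493449963663 [ 0.7620793  -0.33654218 -0.14361615]
-0.0425 -0.011 [194.05519657 259.51569898]
-0.0425 0.011 [255.28685914 215.9336563 ]
0.0425 -0.011 [351.6035967  456.96223681]
0.0425 0.011 [414.14614301 408.85575632]
0.057 -0.011 [380.11124381 492.73422905]
0.057 0.011 [442.87397488 443.78320154]
```

View pics/m7.png

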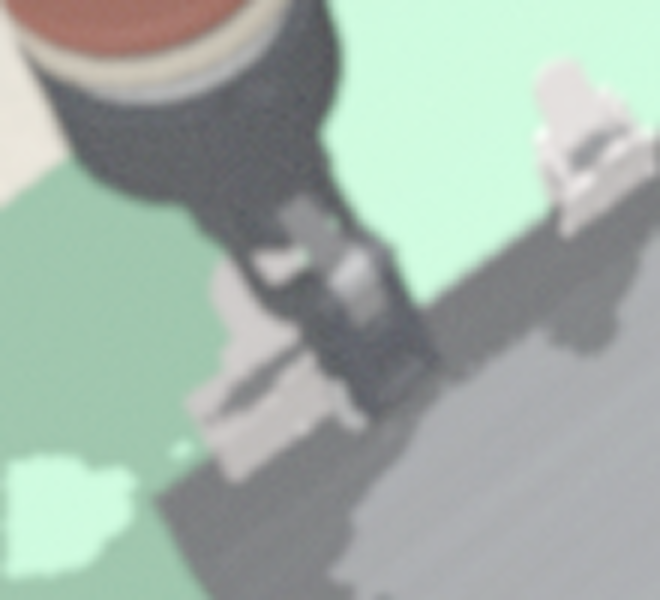

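```bash
python3 -m creep '[[125,0,0,0,0],[125,0,0,0,0],[125,0,0,0,0],[125,0,0,0,0],[255,0,0,0,0],[255,0,0,0,0],[255,0,0,0,0],[255,0,0,0,0],[255,0,0,0,0]]' 30
python3 - <<'E'
from h import *
im=ctrl.get_image('scene')
cv2.imwrite('pics/m8raw.png',im[:,:,::-1])
for l in('clip','plate_near','plate_far'): print(l,[(np.round(d['rect']).tolist(),round(d['conf'],2)) for d in ctrl.boxes_of('scene',l)[:2]])
E
```

```text
t: 7.82
tool_pos: [0.5133, -0.3147, 0.0723]
tool_rot: [-2.308, -2.131, 0.0]
contact_force: [0.2, 0.3, -1.3]
opening: 0.0148
clip [([161.0, 323.0, 44.0, 29.0], 0.6)]
plate_near []
plate_far [([161.0, 321.0, 46.0, 33.0], 0.84)]
```

Run:
```python
from h import *
im=cv2.imread('pics/m8raw.png')
c=lambda a:cv2.resize(np.clip((a[290:370,140:240].astype(float)/160)**.5*255,0,255).astype(np.uint8),(750,600),interpolation=cv2.INTER_CUBIC)
cv2.imwrite('pics/m8.png',c(im))
```

View pics/m8.png

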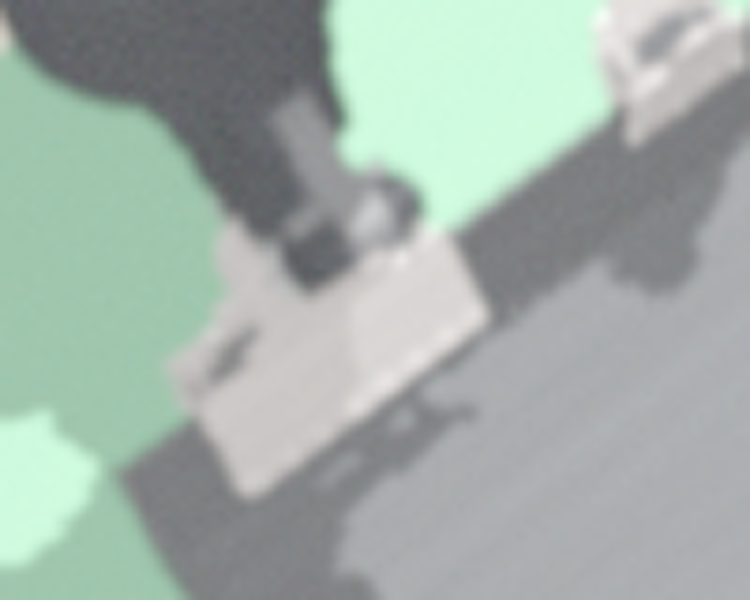

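```bash
python3 -m creep '[[255,0,0,-10,0],[255,0,0,-30,0],[255,0,0,-60,0],[255,0,0,-90,0],[255,0,0,-108,0],[255,0,0,-108,0],[255,0,0,-108,0]]' 40
python3 - <<'E'
from h import *
im=ctrl.get_image('top').astype(float);np.set_printoptions(precision=4,suppress=True)
P=[]
for u in range(153,204):
    v0=158.6+(u-149)*(144.8-158.6)/58; vs=np.arange(int(v0)-4,int(v0)+5); w=im[vs,u].min(1); 
    w=np.clip(w-150,0,None) ; 
    if w.sum()>0: P.append((u,(w*vs).sum()/w.sum(),w.max()))
P=np.array(P);print(len(P),P[::10])
k=np.polyfit(P[:,0],P[:,1],1);print('fit',k,np.std(P[:,1]-np.polyval(k,P[:,0])))
row=im[:, :].min(2)
# ends along line
for u in list(range(145,154))+list(range(203,212)): v=np.polyval(k,u);print(u,round(float(cv2.getRectSubPix(row.astype(np.float32),(1,1),(u,v))[0,0])),end='; ')
A=onz('top',(207,np.polyval(k,207)),.117);B=onz('top',(149,np.polyval(k,149)),.117);d=B-A;print('\n',A,B,np.linalg.norm(d),'yaw',np.arctan2(-d[0],d[1]),(A+B)/2)
print([(np.round(d['rect']).tolist(),round(d['conf'],2)) for d in ctrl.boxes_of('top','small_clip_mid')[:1]])
E
```

```text
t: 8.6
tool_pos: [0.5142, -0.3154, 0.1826]
tool_rot: [2.306, 2.128, 0.001]
contact_force: [0.1, -1.3, -2.1]
opening: 0.0146
13 [[153. 157.   9.]
 [182. 150.   3.]]
fit [ -0.2414 194.0344] 0.1384903464976177
145 105; 146 107; 147 106; 148 105; 149 105; 150 127; 151 137; 152 143; 153 157; 203 150; 204 135; 205 134; 206 148; 207 159; 208 139; 209 103; 210 105; 211 103; 
 [0.6262 0.1471 0.117 ] [0.5889 0.2898 0.117 ] 0.1474464548273289 yaw 0.2555949275478253 [0.6076 0.2184 0.117 ]
[([345.0, 179.0, 12.0, 16.0], 0.71)]
```

```bash
python3 -c "
from h import *
togo([.608,.217,.185],.257)"
```

```text
shift mm [537.1  52.5  -5.4] turn -0.337 tool z [-0.002  0.001 -1.   ] head -0.08 t 8.7
```

```bash
python3 -m creep '[[255,15,1,-5,0],[255,45,4,-5,0],[255,85,8,-5,-0.05],[255,125,12,-5,-0.1],[255,165,16,-5,-0.15],[255,205,20,-5,-0.2],[255,245,24,-5,-0.25],[255,285,28,-5,-0.3],[255,325,32,-5,-0.337],[255,365,36,-5,-0.337],[255,405,40,-5,-0.337],[255,445,44,-5,-0.337]]' 40
python3 -c "
from h import *
togo([.608,.217,.185],.257)"
```

```text
t: 9.7
tool_pos: [0.5914, 0.1281, 0.1838]
tool_rot: [-1.916, -2.486, 0.003]
contact_force: [1.6, -0.9, -0.7]
opening: 0.0143
shift mm [81.8 38.7 -1.3] turn 0.001 tool z [-0.003  0.    -1.   ] head 0.258 t 9.7
```

```bash
python3 -m creep '[[255,25,12,-1,0],[255,50,24,-1,0],[255,70,33,-1,0],[255,80,38,-1,0],[255,81,38,-1,0],[255,81,38,-1,0],[255,81,38,-1,0]]' 40
python3 - <<'E'
from h import *
np.set_printoptions(precision=1,suppress=True)
togo([.608,.217,.185],.257)
for l in('clip','plate_near','plate_far','clip_mid','lip_far','lip_near','card'): print(l,[(np.round(d['rect']).tolist(),round(d['conf'],2)) for d in ctrl.boxes_of('scene',l)[:2]])
o=ctrl.get_obs();p=o['tool_pos'];h=.257;ex=np.array([np.cos(h),np.sin(h),0]);ey=np.array([-np.sin(h),np.cos(h),0])
pin=p+[0,0,.0067];print(p)
for nm,dx,dy,dz in(('pin-y',0,-.035,0),('pin+y',0,.035,0),('lf-',.0135,-.035,-.03),('ln-',-.0135,-.035,-.03),('lf+',.0135,.035,-.03)): print(nm,proj('scene',pin+dx*ex+dy*ey+[0,0,dz]),proj('top',pin+dx*ex+dy*ey+[0,0,dz]))
s=ctrl.get_image('scene')[:,:,::-1];t=ctrl.get_image('top')[:,:,::-1];cv2.imwrite('pics/s9.png',s);cv2.imwrite('pics/t9.png',t)
g=lambda a,x,y,w,hh,k:cv2.resize(np.clip((a[y:y+hh,x:x+w].astype(float)/200)**.6*255,0,255).astype(np.uint8),None,fx=k,fy=k,interpolation=cv2.INTER_CUBIC)
a=g(s,350,110,75,85,7)  # 525x595
b=g(t,140,110,90,85,3)  #270x255
a[:255,525-0:]=a[:255,525:]
out=np.zeros((595,795,3),np.uint8);out[:,:525]=a;out[:255,525:]=b;cv2.imwrite('pics/m9.png',out)
E
```

```text
t: 10.28
tool_pos: [0.6085, 0.2123, 0.1858]
tool_rot: [-1.919, -2.487, 0.002]
contact_force: [-0.5, -1.0, -1.0]
opening: 0.0147
shift mm [4.7 0.7 0.8] turn -0.001 tool z [-0. -0. -1.] head 0.256 t 10.28
clip [([161.0, 323.0, 44.0, 29.0], 0.6)]
plate_near []
plate_far [([161.0, 321.0, 46.0, 33.0], 0.84)]
clip_mid [([162.0, 322.0, 41.0, 32.0], 0.82)]
lip_far [([160.0, 320.0, 45.0, 35.0], 0.65)]
lip_near [([163.0, 324.0, 42.0, 28.0], 0.72)]
card [([380.0, 169.0, 28.0, 63.0], 0.64), ([284.0, 242.0, 17.0, 15.0], 0.16)]
[0.6 0.2 0.2]
pin-y [398.3 168.2] [188.3 141.9]
pin+y [409.9 147.3] [158.9 149. ]
lf- [402.  180.9] [189.4 138.6]
ln- [389.4 176.5] [192.  149.5]
lf+ [413.3 159.9] [160.8 145.5]
```

View pics/m9.png

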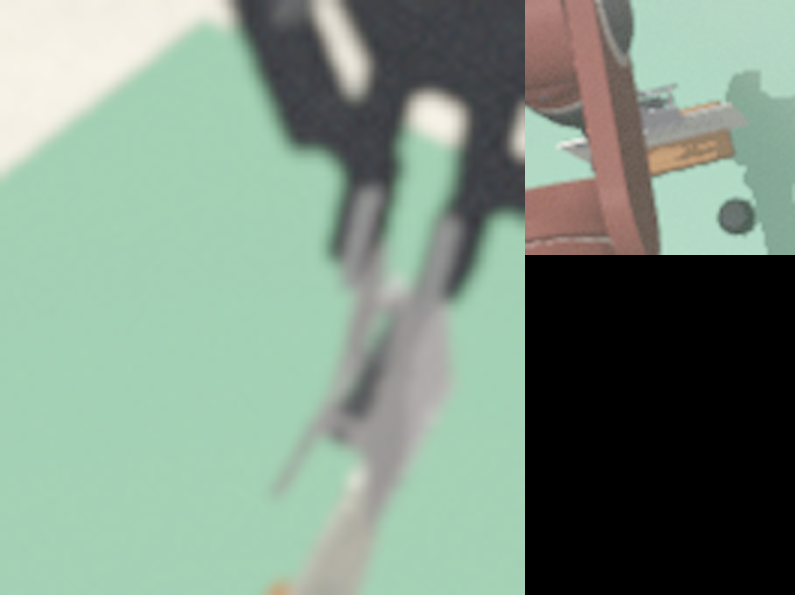

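Run:
```python
from h import *
np.set_printoptions(precision=4,suppress=True)
h=.257;ex=np.array([np.cos(h),np.sin(h)]);ey=np.array([-np.sin(h),np.cos(h)])
p=ctrl.get_obs()['tool_pos'];print(p)
card=onz('scene',(386.3,205.7),.117)[:2];card2=onz('scene',(408.3,162),.117)[:2];cm=(card+card2)/2
for z in(.1525,.1575,.1625):
    f=onz('scene',(375/7+350,515/7+110),z)[:2];n=onz('scene',(275/7+350,495/7+110),z)[:2]
    print(z,'lip gap',(f-n)@ex*1e3,(f-n)@ey*1e3,'mid rel card mid (x,y mm)',((f+n)/2+.035*ey-cm)@ex*1e3,((f+n)/2+.035*ey-cm)@ey*1e3,'rel TCP',((f+n)/2+.035*ey-p[:2])@ex*1e3,((f+n)/2+.035*ey-p[:2])@ey*1e3)
print('TCP rel card top-only',(p[:2]-[.6076,.2165])@ex,(p[:2]-[.6076,.2165])@ey)
# refine card edge in scene (s9): print rows scanning white edge
im=cv2.imread('pics/s9.png').astype(int)
for v in range(184,208,4): print(v,im[v,380:408].min(1).tolist())
for u in((.6262,.1471,.117),(.5889,.2898,.117)): print(proj('scene',u))
```

```text
[0.6091 0.2129 0.1866]
0.1525 lip gap 28.698079548690743 6.089670874609088 mid rel card mid (x,y mm) 2.90748036844205 0.8909086460776128 rel TCP 2.6868351837767817 1.8128676239638135
0.1575 lip gap 28.49172423375204 6.045882719758211 mid rel card mid (x,y mm) 3.7951884480509883 -4.050932325959926 rel TCP 3.5745432633857197 -3.128973348073725
0.1625 lip gap 28.28536891881331 6.0020945649072255 mid rel card mid (x,y mm) 4.682896527659804 -8.99277329799749 rel TCP 4.462251342994536 -8.070814320111289
TCP rel card top-only 0.0004967903621596792 -0.0038263421586327228
184 [97, 97, 96, 97, 97, 96, 97, 96, 96, 96, 96, 97, 96, 96, 96, 99, 110, 114, 108, 101, 96, 96, 92, 95, 96, 97, 97, 97]
188 [97, 96, 96, 96, 97, 97, 96, 96, 96, 96, 96, 96, 97, 99, 107, 108, 104, 98, 98, 98, 97, 97, 101, 103, 98, 97, 96, 97]
192 [96, 96, 96, 97, 96, 96, 96, 96, 99, 104, 100, 104, 108, 107, 102, 98, 95, 98, 99, 98, 99, 103, 102, 98, 97, 96, 97, 97]
196 [97, 96, 96, 96, 96, 96, 100, 78, 59, 66, 90, 101, 95, 87, 88, 91, 93, 94, 91, 85, 88, 99, 103, 101, 98, 96, 97, 96]
200 [96, 97, 96, 98, 100, 79, 61, 68, 89, 97, 89, 81, 85, 91, 94, 97, 94, 81, 62, 51, 46, 46, 48, 49, 50, 52, 55, 65]
204 [97, 97, 90, 68, 57, 71, 91, 96, 87, 79, 82, 88, 94, 96, 92, 77, 59, 49, 48, 49, 50, 49, 49, 50, 48, 47, 53, 77]
[386.3245 204.0963]
[409.9017 160.8018]
```

```bash
python3 -m creep '[[255,6,-3.5,0,0],[255,6,-3.5,10,0],[255,6,-3.5,20,0],[255,6,-3.5,30,0],[255,6,-3.5,30,0],[255,6,-3.5,30,0],[255,6,-3.5,30,0]]' 40
python3 - <<'E'
from h import *
np.set_printoptions(precision=4,suppress=True)
s=ctrl.get_image('scene');cv2.imwrite('pics/s10.png',s[:,:,::-1]);o=ctrl.get_obs();p=o['tool_pos'];print(p,o['contact_force'])
for l in('clip','lip_far','lip_near','plate_far'): print(l,[(np.round(d['rect'],1).tolist(),round(d['conf'],2)) for d in ctrl.outline_of('scene',l)[:1]])
# template track of clip lower part from s9 to s10
a=cv2.imread('pics/s9.png');b=cv2.imread('pics/s10.png')
for (x,y,w,h) in((384,160,12,22),(396,150,22,36),(396,135,20,22)):
    r=cv2.matchTemplate(b[110:225,360:450],a[y:y+h,x:x+w],cv2.TM_CCOEFF_NORMED);_,v,_,q=cv2.minMaxLoc(r);print('moved',q[0]+360-x,q[1]+110-y,round(v,2))
h=.257;ex=np.array([np.cos(h),np.sin(h),0]);ey=np.array([-np.sin(h),np.cos(h),0])
print('expected',proj('scene',p+[0,0,-.03])-proj('scene',np.array([.6091,.2129,.1566])))
E
```

```text
t: 11.32
tool_pos: [0.604, 0.2181, 0.1561]
tool_rot: [-1.918, -2.488, 0.001]
contact_force: [0.6, -0.2, -0.6]
opening: 0.0142
[0.6043 0.2182 0.1567] [ 0.9599 -0.3134 -1.208 ]
clip [([388.5, 154.0, 24.2, 35.3], 0.84)]
lip_far [([389.8, 155.7, 23.5, 34.5], 0.85)]
lip_near [([245.3, 340.4, 26.8, 26.3], 0.72)]
plate_far [([391.1, 157.0, 21.6, 31.1], 0.8)]
moved -3 8 0.98
moved -3 8 0.97
moved -3 8 0.98
expected [-2.9538  7.4972]
```

Run:
```python
from h import *
h=.257;ex=np.array([np.cos(h),np.sin(h)]);ey=np.array([-np.sin(h),np.cos(h)])
cm=lambda z:(onz('scene',(386.3,205.7),z)[:2]+onz('scene',(408.3,162),z)[:2])/2
for zl,zc in((.133,.117),(.126,.110),(.123,.11),(.129,.11)):
    f=onz('scene',(400.6,191.6),zl)[:2];n=onz('scene',(386.3,188.7),zl)[:2];d=(f+n)/2+.035*ey-cm(zc);print(zl,zc,'x',d@ex*1e3,'y',d@ey*1e3)
im=cv2.imread('pics/s10.png').astype(int)
for v in range(176,206,2): print(v,im[v,380:412].min(1).tolist())
```

```text
0.133 0.117 x 1.9956127269666326 y -4.731709554556078
0.126 0.11 x 1.9880656577901676 y -4.966126848892673
0.123 0.11 x 1.4661430802088233 y -2.1055012073656107
0.129 0.11 x 2.5099882353715115 y -7.826752490419735
176 [97, 96, 97, 96, 97, 96, 96, 97, 97, 95, 95, 94, 97, 99, 92, 73, 52, 42, 45, 59, 74, 81, 84, 85, 89, 96, 102, 106, 111, 109, 101, 97]
178 [97, 97, 97, 97, 97, 97, 96, 97, 96, 95, 93, 92, 90, 86, 79, 74, 72, 70, 74, 82, 86, 85, 84, 83, 88, 97, 105, 110, 106, 100, 97, 96]
180 [96, 97, 97, 96, 96, 96, 96, 96, 95, 93, 92, 91, 89, 84, 73, 67, 73, 82, 87, 88, 85, 84, 83, 85, 89, 99, 108, 105, 99, 98, 97, 96]
182 [97, 97, 96, 97, 97, 97, 97, 96, 94, 93, 95, 96, 97, 95, 93, 91, 94, 99, 97, 89, 85, 83, 83, 90, 99, 106, 103, 99, 97, 96, 97, 96]
184 [97, 96, 97, 97, 96, 97, 95, 92, 91, 94, 95, 97, 96, 96, 97, 98, 110, 112, 100, 88, 83, 83, 84, 92, 101, 100, 97, 96, 96, 97, 97, 97]
186 [97, 97, 97, 97, 97, 94, 92, 90, 91, 95, 97, 97, 97, 96, 99, 108, 111, 104, 93, 86, 84, 85, 89, 96, 97, 97, 97, 96, 96, 96, 96, 97]
188 [97, 97, 96, 97, 96, 93, 91, 94, 95, 96, 96, 96, 97, 99, 107, 1
[... 458 characters left out ...]
, 96, 96, 96, 96, 96, 96]
196 [96, 96, 96, 96, 96, 96, 101, 78, 60, 67, 90, 101, 95, 88, 87, 87, 89, 91, 92, 86, 89, 100, 103, 99, 98, 96, 97, 97, 96, 96, 96, 96]
198 [96, 97, 97, 96, 97, 101, 80, 60, 69, 92, 100, 92, 83, 84, 86, 88, 93, 93, 81, 63, 54, 58, 65, 72, 83, 91, 96, 102, 100, 97, 96, 96]
200 [96, 96, 96, 98, 100, 79, 61, 69, 89, 97, 90, 82, 84, 90, 94, 96, 93, 81, 62, 50, 45, 49, 47, 49, 51, 51, 55, 66, 84, 100, 98, 96]
202 [96, 95, 98, 98, 76, 58, 70, 91, 97, 88, 80, 86, 92, 96, 96, 92, 81, 63, 50, 47, 48, 49, 50, 51, 48, 49, 49, 64, 90, 97, 96, 95]
204 [96, 97, 89, 66, 56, 70, 91, 97, 87, 79, 82, 89, 93, 95, 90, 77, 58, 50, 47, 49, 48, 49, 49, 50, 48, 47, 53, 76, 95, 97, 97, 97]
```

```bash
python3 -m creep '[[255,3,-2,0,0],[255,3,-2,5,0],[255,3,-2,12,0],[255,3,-2,20,0],[255,3,-2,27,0],[255,3,-2,27,0],[255,3,-2,27,0],[255,3,-2,27,0]]' 40
python3 - <<'E'
from h import *
s=ctrl.get_image('scene')[:,:,::-1];t=ctrl.get_image('top')[:,:,::-1];cv2.imwrite('pics/s11.png',s);o=ctrl.get_obs();print(o['tool_pos'],o['contact_force'],o['opening'])
g=lambda a,x,y,w,hh,k:cv2.resize(np.clip((a[y:y+hh,x:x+w].astype(float)/200)**.6*255,0,255).astype(np.uint8),None,fx=k,fy=k,interpolation=cv2.INTER_CUBIC)
out=np.zeros((600,795,3),np.uint8);out[:,:525]=g(s,360,140,75,86,7)[:600];out[:255,525:]=g(t,140,110,90,85,3);out[300:,525:795]=g(cv2.imread('pics/s10.png'),370,140,54,60,5);cv2.imwrite('pics/m11.png',out)
E
```

```text
t: 12.23
tool_pos: [0.6014, 0.2205, 0.1293]
tool_rot: [-1.919, -2.488, 0.0]
contact_force: [-1.1, 0.2, -0.4]
opening: 0.0142
[0.60175635 0.22067791 0.13000916] [ 0.26068669 -0.06122506 -0.78924281] 0.01447566915217807
```

View pics/m11.png

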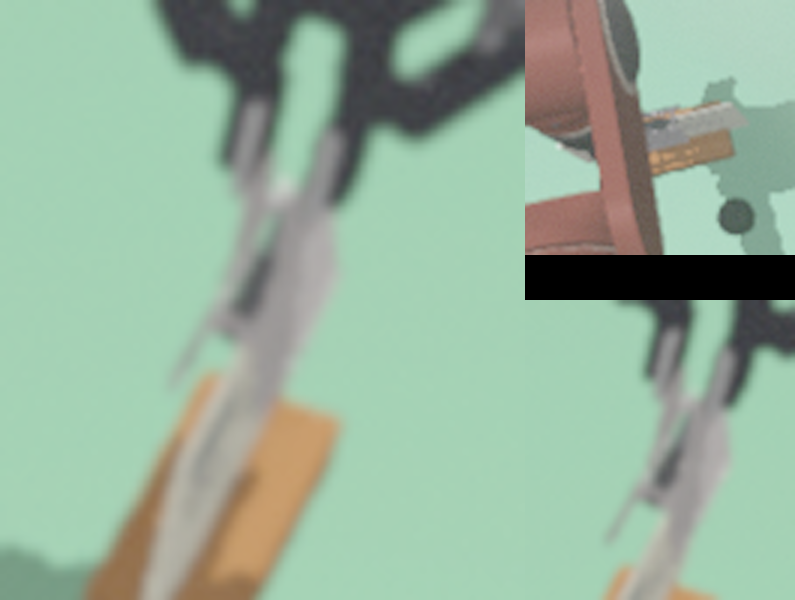

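Run:
```python
from h import *
h=.257;ex=np.array([np.cos(h),np.sin(h)]);ey=np.array([-np.sin(h),np.cos(h)])
a=cv2.imread('pics/s9.png');b=cv2.imread('pics/s11.png')
T=[]
for (x,y,w,hh) in((384,160,12,22),(398,140,20,35),(396,135,20,22)):
    r=cv2.matchTemplate(cv2.resize(b[110:225,360:450],None,fx=4,fy=4,interpolation=2),cv2.resize(a[y:y+hh,x:x+w],None,fx=4,fy=4,interpolation=2),cv2.TM_CCOEFF_NORMED);_,v,_,q=cv2.minMaxLoc(r);T.append((q[0]/4+360-x,q[1]/4+110-y));print('moved',T[-1],round(v,2))
s=np.array(T[2]);f0=np.array([375/7+350,515/7+110])+s;n0=np.array([275/7+350,495/7+110])+s;print(f0,n0)
cm=lambda z:(onz('scene',(386.3,205.7),z)[:2]+onz('scene',(408.3,162),z)[:2])/2
for zl,zc in((.106,.117),(.099,.110),(.102,.11),(.105,.11)):
    f=onz('scene',f0,zl)[:2];n=onz('scene',n0,zl)[:2];d=(f+n)/2+.035*ey-cm(zc);print(zl,zc,'x',d@ex*1e3,'y',d@ey*1e3)
for l in('clip','small_clip_mid','card','oil_jar'): print(l,[(np.round(d['rect'],1).tolist(),round(d['conf'],2)) for d in ctrl.boxes_of('scene',l)[:2]])
```

```text
moved (-10.5, 34.75) 0.76
moved (-6.0, 16.25) 0.98
moved (-6.0, 16.5) 0.97
[397.57142857 200.07142857] [383.28571429 197.21428571]
0.106 0.117 x 0.27815030569127625 y -5.427390044771149
0.099 0.11 x 0.2987204002430644 y -5.911302105319919
0.102 0.11 x 0.8085927647981155 y -8.665001418470263
0.105 0.11 x 1.3184651293530443 y -11.41870073162063
clip [([388.6, 163.1, 20.4, 36.4], 0.56)]
small_clip_mid [([219.4, 281.0, 19.8, 25.5], 0.69)]
card [([155.2, 276.6, 157.2, 143.4], 0.73), ([380.7, 194.8, 17.0, 36.1], 0.58)]
oil_jar [([349.1, 264.0, 18.1, 28.1], 0.82), ([348.4, 206.5, 8.6, 18.1], 0.62)]
```

Run:
```python
from h import *
np.set_printoptions(precision=4,suppress=True,linewidth=200)
h=.257;ey=np.array([-np.sin(h),np.cos(h)]);ex=np.array([np.cos(h),np.sin(h)])
im=ctrl.get_image('top')
for l in('clip','lip_far','plate_far','card'):
    for d in ctrl.outline_of('top',l)[:1]: print(l,np.round(d['rect'],1).tolist(),round(d['conf'],2))
p=ctrl.get_obs()['tool_pos'];q=p.copy();q[2]+=.0067
for nm,dx,dz in(('pin',0,0),('lf',.0135,-.03),('ln',-.0135,-.03)): print(nm,proj('top',q+np.r_[dx*ex-.035*ey,dz]))
b=im.astype(int)
for v in range(140,164,1): print(v,b[v,176:204].min(1).tolist())
```

```text
clip [180.1, 143.7, 14.2, 15.7] 0.48
plate_far [178.5, 144.2, 19.7, 16.4] 0.53
card [161.1, 143.8, 51.4, 15.5] 0.5
pin [189.3862 148.9677]
lf [190.3887 145.6316]
ln [192.8588 156.0739]
140 [56, 67, 95, 107, 107, 106, 108, 107, 106, 108, 108, 108, 108, 105, 106, 106, 107, 107, 106, 107, 110, 108, 108, 96, 68, 67, 69, 67]
141 [52, 59, 92, 108, 108, 108, 107, 108, 107, 107, 107, 107, 108, 105, 106, 107, 108, 107, 109, 107, 108, 106, 108, 96, 69, 68, 68, 67]
142 [38, 51, 86, 108, 107, 109, 109, 107, 109, 110, 109, 107, 108, 109, 108, 105, 107, 107, 107, 107, 109, 107, 100, 80, 67, 68, 69, 68]
143 [33, 38, 83, 107, 109, 108, 108, 109, 106, 105, 108, 108, 108, 108, 109, 108, 107, 106, 108, 106, 107, 106, 95, 67, 65, 60, 67, 69]
144 [32, 34, 79, 107, 106, 107, 107, 105, 108, 108, 107, 107, 108, 107, 103, 104, 107, 108, 108, 107, 104, 96, 88, 68, 62, 56, 54, 55]
145 [35, 31, 76, 103, 107, 109, 107, 106, 107, 105, 99, 98, 94, 92, 86, 92, 98, 100, 108, 102, 89, 72, 61, 53, 58, 73, 90, 100]
146 [32, 34, 65, 91, 103, 105, 103, 98, 92, 87, 83, 85, 90, 85, 72, 80, 83, 78, 75, 67, 56, 74, 91, 103, 
[... 1317 characters left out ...]
58 [33, 36, 30, 26, 44, 66, 73, 79, 77, 82, 85, 69, 68, 61, 56, 50, 50, 43, 42, 41, 42, 43, 40, 44, 43, 43, 44, 44]
159 [31, 31, 33, 35, 41, 67, 74, 70, 66, 69, 66, 49, 43, 38, 41, 42, 43, 44, 44, 44, 48, 50, 42, 47, 43, 42, 44, 44]
160 [32, 30, 30, 35, 38, 52, 60, 55, 42, 41, 43, 44, 44, 42, 44, 41, 41, 46, 52, 51, 47, 50, 43, 43, 43, 41, 43, 44]
161 [30, 31, 32, 32, 35, 39, 53, 57, 49, 49, 49, 51, 53, 49, 44, 42, 42, 46, 50, 47, 40, 43, 41, 40, 40, 41, 43, 43]
162 [32, 33, 34, 31, 32, 44, 58, 60, 55, 45, 53, 54, 50, 46, 44, 39, 44, 43, 42, 42, 41, 43, 43, 41, 45, 44, 40, 43]
163 [33, 35, 31, 30, 34, 44, 54, 60, 53, 43, 45, 47, 45, 40, 41, 38, 40, 40, 45, 49, 45, 38, 40, 39, 36, 41, 47, 47]
```

```bash
python3 -m creep '[[255,0,0,-4,0],[255,0,0,-4,0],[255,0,0,-4,0],[255,0,0,-4,0],[255,0,0,-4,0],[255,0,0,-4,0]]' 40
python3 - <<'E'
from h import *
ctrl.get_image('scene');cv2.imwrite('pics/s12.png',ctrl.get_image('scene')[:,:,::-1])
a=cv2.imread('pics/s11.png');b=cv2.imread('pics/s12.png')
x,y,w,hh=392,151,20,22
r=cv2.matchTemplate(cv2.resize(b[110:225,360:450],None,fx=4,fy=4,interpolation=2),cv2.resize(a[y:y+hh,x:x+w],None,fx=4,fy=4,interpolation=2),cv2.TM_CCOEFF_NORMED);_,v,_,q=cv2.minMaxLoc(r);print('clip moved px',q[0]/4+360-x,q[1]/4+110-y,round(v,2))
# anything else changed vs first image?
s0=cv2.resize(cv2.imread('pics/scene0.png'),(560,420)).astype(int);d=np.abs(s0-b.astype(int)).max(2)
for nm,(X,Y,W,H) in dict(card=(376,198,24,36),small=(215,278,25,28),loupe=(342,203,20,20),holder=(280,240,25,22),jar=(348,264,20,28),watch=(255,198,25,20),blower=(155,250,28,32),tin=(240,338,35,32)).items(): print(nm,round(d[Y:Y+H,X:X+W].mean(),1),end='; ')
o=ctrl.get_obs();print(o['t'],o['tool_pos'],o['contact_force'],o['opening'],np.abs(o['dq']).max())
E
```

```text
t: 13.28
tool_pos: [0.6013, 0.2206, 0.1333]
tool_rot: [-1.918, -2.488, 0.0]
contact_force: [-0.4, -0.1, -0.4]
opening: 0.0147
clip moved px 0.25 -1.25 1.0
card 15.7; small 7.4; loupe 11.1; holder 12.7; jar 13.2; watch 40.1; blower 6.5; tin 7.4; 13.3833 [0.60130315 0.22054007 0.13330945] [-0.33230156 -0.72260004 -1.11302146] 0.014599738483784402 0.0015682273035345059
```

```bash
python3 -c "
from station import ctrl
print(ctrl.finish_job());o=ctrl.get_obs();print(o['t'],o['contact_force'],o['opening'])"
```

```text
the job is handed in; nothing more can be done
None
the job is handed in; nothing more can be done
```

The wide clip is off the rim, squeezed open and held over the middle of the large card's top edge, with one jaw on each side. I handed it in at about 13.4 s with a 40 N grip still applied.

**Grasp:** The first squeeze closed on nothing. The tool reads about 25 mm lower than the fingertips look in the pictures, and the fingers passed above the plates. I lowered about 18 mm and squeezed again. The fingers stopped at 14.6 mm, against 16 mm in the text, and the jaws swung open as expected.

**Last checks:**
- **Jaw spread:** the lips stood about 28 mm apart in the picture from above the card, which matches fully open. The fingers had not moved since.
- **Across the card:** the jaws are centred to about 0.3 mm.
- **Angle:** the tool was turned to the measured direction of the edge (0.257 rad), and the jaws ran parallel to the edge in the picture.
- **Contact:** the force on the tool was about 1 N, which is noise, and the arm was still.

**Where checks disagreed:**
- **Along the edge:** the top camera puts the clip about 2–4 mm off the middle. The scene camera puts it about 6 mm off the other way. I left it between the two.
- **Depth:** estimates of how far the lips hang below the card's edge ran from 11 to 20 mm. I raised the clip 4 mm, so they should now hang roughly 7–16 mm below it.
- **Other objects:** picture differences were small everywhere except around the watch. I put that down to the arm or its shadow covering it, but I did not check further.

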